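# Stagger washed case trays on the drying mat

### The arm

A 6-joint arm with a two-finger parallel gripper is mounted at the origin on a cart in front of the work surface, level with it; the furniture and walls round the work are solid. World frame = base frame: x ahead of the robot, y to its left, z up, the work surface at z = 0. Lengths are in m, angles in rad, forces in N, time in s.
With the tool pointing down it reaches from about 0.35 to 0.975 m from the base axis. Payload 4.9 kg.
Tool frame: the origin (TCP) lies midway between the tips of the shut fingers; the grasp point (between the pads) lies 19 mm behind it; z points along the fingers, x is the direction in which the jaws open and shut, and the axes are right-handed (so a half turn about z gives the same grasp; the last joint's range is limited). The gripper opens to 85 mm and grips with 20 to 120 N. Pads are 22 mm wide; open, the fingers measure 114 mm over their backs; the gripper's body (76 mm by 85 mm) begins 54 mm behind the grasp point. The pads swing forward as they close: fully open they stand 13 mm farther back than shut.
Start: joints at [-0.119, 0.053, 1.613, -0, 1.476, -0.119], TCP at [0.625, 0, 0.231] pointing down, gripper open.
Joint ranges: [-3.01, 3.01], [-1.01, 2.22], [0.06, 2.58], [-1.02, 4.17], [0.09, 2.62], [-3.14, 3.14]. Speed limits (rad/s): [2.57, 2.57, 3.14, 3.14, 3.14, 3.14].

### API

Orientations are given as a rotation vector (axis times angle).
In Python, from station import ctrl gives the robot as it stands.
- The arm moves only by the tool step_arm, never from a script. Its argument "increments" is text: rows parted by semicolons, each of 6 numbers parted by spaces: the shift along the tool's x, y, z as a fraction of full scale, then the turn, a rotation vector about the tool's x, y, z as a fraction of full scale. In form: x y z rx ry rz; .... A call has 1 to 12 rows; each row shifts and turns the commanded pose from where the row before left it, along the tool's axes as they then stand; what a row does not reach is not made up. Full scale, the value 1, is 0.025 m for a shift and 0.1 rad for a turn. A row lasts 1/12 s, in which the tool goes at most 41.7 mm and 7.16 degrees, less where a joint would pass 70% of its speed; a pose out of reach is approached as far as the arm can. A call with a number of a shift or a turn outside -1 to 1 is refused whole. A call with a gripper value outside its range is refused whole. "fingers" is the opening, from -1 (shut) to 1 (fully open), so that 0 is half open, set as the call begins (left out, the last holds). The fingers move at their own pace and stop on an object; "newtons" is the grip in N (left out, the last holds). Time passes only in rows, so rows that do not move let the fingers close. It gives the time, the measured TCP pose, the force and the opening at its end, in the units of the state.
- ctrl.get_obs(): the state, without advancing time (a new reading comes with each control period).
- ctrl.get_image(name): name is "scene" or "side" or "wrist"; returns a dict with "pixels" (384x512x3 uint8, red, green, blue), "intrinsics" (3x3 intrinsics, pixels), "eye" and "orientation" of the camera in the world. Camera axes: x right, y down, z forward; pixel columns grow to the right and rows downward; lengths in m; the calibration is good to about 2 mm. A picture is of the moment at which its call begins. There is no depth.
- ctrl.finish_job(): hands the job in, once; it reports no verdict.
The state is a dict: "t": time; "q": joint angles; "dq": joint speeds; "effort": joint torques, N m; "tool_pos": TCP position; "tool_rot": TCP orientation; "contact_force": force on the tool from outside, world axes, zero at the start; "wrist_torque": the same for the moment, N m; "opening": finger opening in m.
Only numpy, scipy, OpenCV 4.12 (cv2) and the standard library are available. Lean on these libraries where they do the work, as an engineer would, in place of code of your own. Each camera call takes 0.05 s, during which the arm holds its last target.

### The job

Stack the two loose long trays on the long tray that stands on the black drying mat, in alternating steps so that the air gets in. Lay the first one level on the lip of the mat's tray, parallel to it but shifted lengthwise a quarter of its length (30 mm) towards the end where that bottom tray has its finger tab; lay the other on the first one, shifted back again so that it is straight above the bottom tray. Either long tray may go first and either way round; leave the short tray where it is.

Things in the scene. Friction and masses are not known exactly. Their poses are not given: they have to be found in the camera images.
- bottom_tray: The fixed bottom tray of plain aluminium, 120 x 50 x 30 mm (own x, y, z), on a black ribbed rubber mat 160 x 90 mm, which it is fastened to. Origin under the mat on the counter, below the tray's centre. The tray's foot is 6 mm and its rim 36 mm above the origin. +x runs along the tray towards the end with the finger tab (26 mm wide, 12 mm out, just below the rim); the opposite end has a small white label. The lip is flat, 9 mm wide, turned inward all round.
- tray_a: Loose open tray of plain aluminium, identical to the other long one: 120 mm long (own x), 50 mm wide (y), 30 mm high, about 0.12 kg, walls 3 mm thick, with a flat lip turned 9 mm inward round the mouth, and an open slot in the middle. It can be gripped across its 50 mm width with a finger outside each long wall. A tab 26 mm wide stands 12 mm out at its +x end just below the rim; either way round is fine. Origin at the centre of its underside; +z up. 
- tray_b: Loose open tray of plain aluminium, identical to the other long one: 120 mm long (own x), 50 mm wide (y), 30 mm high, about 0.12 kg, walls 3 mm thick, with a flat lip turned 9 mm inward round the mouth, and an open slot in the middle. It can be gripped across its 50 mm width with a finger outside each long wall. A tab 26 mm wide stands 12 mm out at its +x end just below the rim; either way round is fine. Origin at the centre of its underside; +z up. 
- short_tray: Loose tray of the same make and width but only 80 mm long (80 x 50 x 30 mm); not part of the job. Origin at the centre of its underside, x along its length.

How it is judged:
By the outcome, as a careful person would: the job done as asked, in the order asked, and still so for the second after the job is handed in, with the robot touching nothing.
It also fails if it takes over 56 s, if anything falls off the work surface, if the arm or the gripper's body presses on something with over 40 N, if the wrist force passes 120 N, or if a joint passes its speed limit or range.

## Working session

There is one attempt and no reset: what is moved stays moved. The work goes in short steps, Python scripts to look and compute and a tool call to move; the robot and the scene stay as the last step left them, time stands still between calls to the robot, and variables do not carry over. Pictures are saved under pics/ and viewed, and the job is handed in when it is done.

Besides the shell and the picture viewer there is one more tool, called after "Emit:" as name(argument=value, ...) on one line, values as JSON. step_arm: Moves the arm, as the interface text tells. Shift numbers are shares of 0.025 m and turn numbers shares of 0.1 rad, none past 1 either way. Its arguments: {"type":"object","properties":{"increments":{"type":"string"},"fingers":{"type":"number"},"newtons":{"type":"number"}},"required":["increments"]}

```bash
mkdir -p pics; ls
python3 - <<'E'
from station import ctrl
import cv2,numpy as np
o=ctrl.get_obs()
print({k:np.round(v,3) for k,v in o.items()})
for n in ["scene","side","wrist"]:
    d=ctrl.get_image(n)
    cv2.imwrite(f"pics/{n}0.png",d["pixels"][:,:,::-1])
    np.savez(f"{n}0.npz",**d)
    print(n,d["eye"],d["orientation"],d["intrinsics"])
E
```

```text
pics
{'t': np.float64(0.0), 'q': array([-0.119,  0.053,  1.614, -0.   ,  1.476, -0.119]), 'dq': array([ 0.001, -0.001,  0.001,  0.001, -0.   , -0.002]), 'effort': array([ 0.0000e+00, -3.9367e+01, -3.7018e+01, -0.0000e+00,  7.0000e-03,
       -0.0000e+00]), 'tool_pos': array([0.624, 0.   , 0.23 ]), 'tool_rot': array([-3.141e+00,  0.000e+00,  3.000e-03]), 'contact_force': array([-0.641,  0.454, -0.328]), 'wrist_torque': array([-0.006, -0.061,  0.035]), 'opening': np.float64(0.085)}
scene [-0.54413305 -0.5066737   0.68241809] [-1.83632023  1.09523998 -0.63423923] [[411.88571941   0.         253.49144727]
 [  0.         411.88571941 186.78056912]
 [  0.           0.           1.        ]]
side [ 0.18034684 -0.81961861  0.60767605] [-2.08692325  0.29379201 -0.19824437] [[360.40196506   0.         259.54292548]
 [  0.         360.40196506 194.40331887]
 [  0.           0.           1.        ]]
wrist [0.62458641 0.08400373 0.37238944] [ 2.81502600e+00  2.95063800e-04 -7.23932845e-04] [[283.70014937   0.         256.52478458]
 [  0.         283.70014937 195.79573078]
 [  0.           0.           1.        ]]
```

View pics/scene0.png

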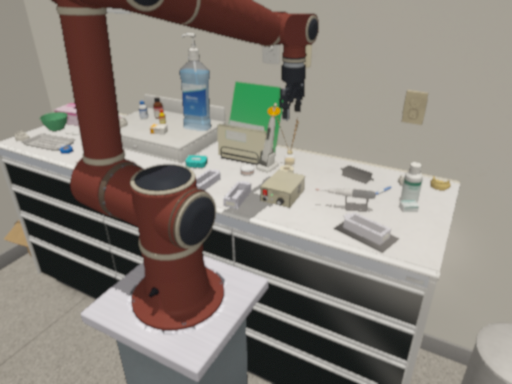

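View pics/side0.png

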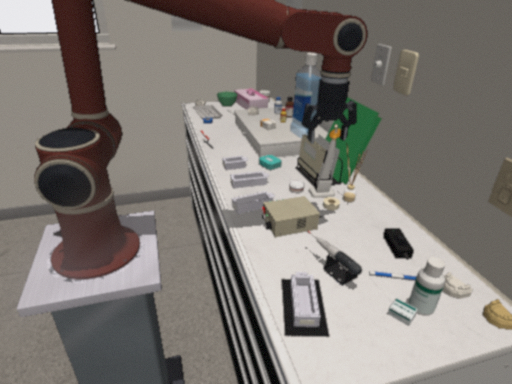

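View pics/wrist0.png

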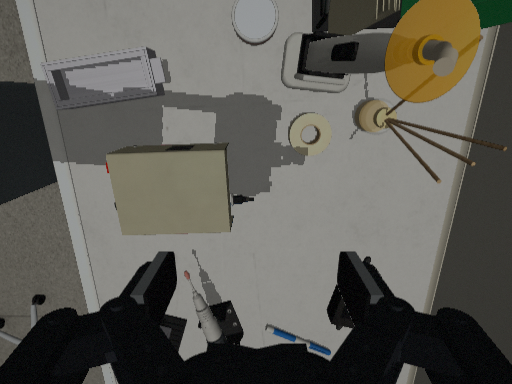

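```bash
cat > h.py <<'E'
import numpy as np,cv2
from scipy.spatial.transform import Rotation as R
def load(n): return dict(np.load(n+'.npz'))
def px2w(d,uv,z):
    uv=np.atleast_2d(np.array(uv,float)); K=d["intrinsics"]
    r=np.c_[uv,np.ones(len(uv))]@np.linalg.inv(K).T
    r=r@R.from_rotvec(d["orientation"]).as_matrix().T
    e=d["eye"]; return e+r*((z-e[2])/r[:,2])[:,None]
def w2px(d,P):
    P=np.atleast_2d(P); c=(P-d["eye"])@R.from_rotvec(d["orientation"]).as_matrix()
    c=c@d["intrinsics"].T; return c[:,:2]/c[:,2:]
def crop(d,x0,y0,w,h,s,fn):
    im=d["pixels"][y0:y0+h,x0:x0+w,::-1]
    cv2.imwrite(fn,cv2.resize(im,None,fx=s,fy=s,interpolation=cv2.INTER_CUBIC))
def snap(n,tag):
    from station import ctrl
    d=ctrl.get_image(n); np.savez(tag+'.npz',**d); cv2.imwrite(f'pics/{tag}.png',d["pixels"][:,:,::-1]); return d
E
python3 - <<'E'
from h import *
s=load('side0')
crop(s,190,140,120,85,6.5,'pics/c1.png')
crop(s,265,255,80,90,6.5,'pics/c2.png')
crop(load('wrist0'),30,30,160,100,5,'pics/c3.png')
E
```

```text
(no output)
```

View pics/c1.png

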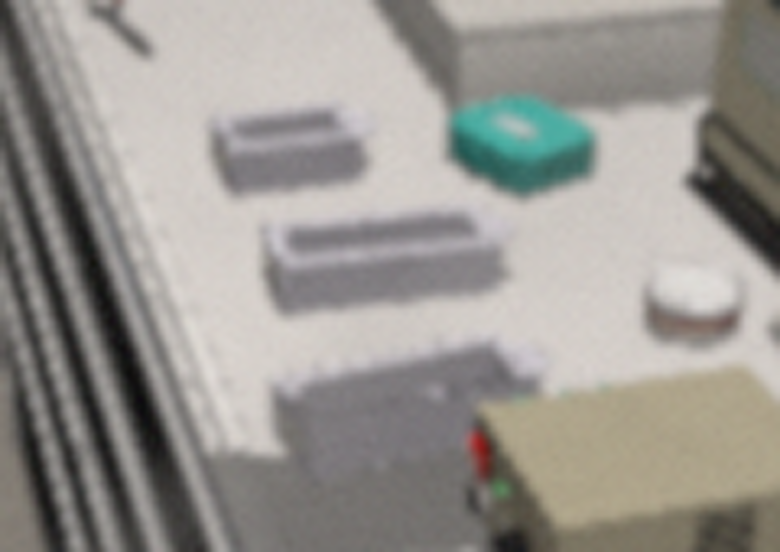

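View pics/c2.png

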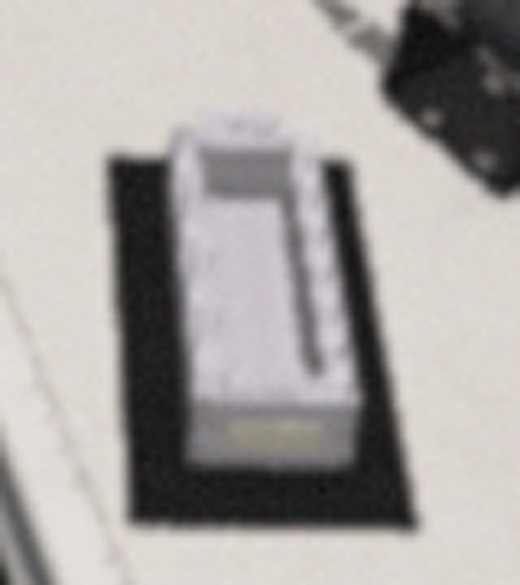

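View pics/c3.png

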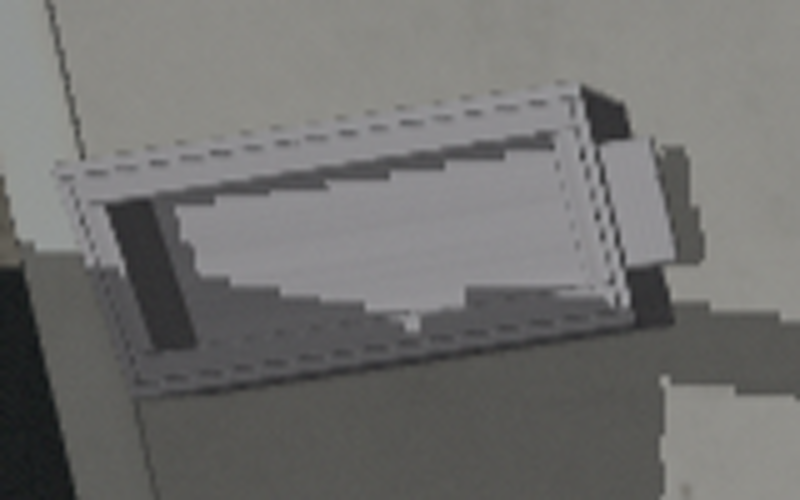

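Run:
```python
from h import *
np.set_printoptions(precision=4,suppress=True)
s=load('side0');w=load('wrist0')
def show(n,p):
    p=p[:,:2];print(n,p.tolist(),'c',p.mean(0),'edges',np.linalg.norm(p-np.roll(p,-1,0),axis=1), 'ang',np.degrees(np.arctan2(*(p[1]-p[0])[::-1])))
c=lambda L,o,k:np.array(L)/k+o
show('A wrist',px2w(w,c([(60,172),(578,88),(630,315),(137,390)],(30,30),5),.03))
show('A side(l, bl)',px2w(s,c([(275,388),(498,345),(470,0),(0,0)],(190,140),6.5),.03))
show('B',px2w(s,c([(266,228),(474,212),(500,255),(275,270)],(190,140),6.5),.03))
show('S',px2w(s,c([(217,120),(335,110),(362,142),(222,156)],(190,140),6.5),.03))
show('mat',px2w(s,c([(132,523),(110,158),(350,160),(415,525)],(265,255),6.5),.004))
show('bot',px2w(s,c([(186,402),(172,135),(305,135),(360,402)],(265,255),6.5),.036))
show('olive top',px2w(w,[(108,151),(227,144),(231,234),(123,235)],.06))
```

```text
A wrist [[0.3880263511069194, 0.12082321065529114], [0.5042798948573535, 0.13743356174693122], [0.5102933443440113, 0.09120237719955641], [0.3946658242176884, 0.07491505072635034]] c [0.4493 0.1061] edges [0.1174 0.0466 0.1168 0.0464] ang 8.131407394499442
A side(l, bl) [[0.3853913938079232, 0.11017577502520404], [0.50019530171402, 0.12211380686676387], [0.6194659736164152, 0.5561190341337133], [0.32241220827211925, 0.6282031478606301]] c [0.4569 0.3542] edges [0.1154 0.4501 0.3057 0.5218] ang 5.936638672905505
B [[0.41785163623457866, 0.27196346476439304], [0.5313098820525828, 0.26247103551556605], [0.5298439349556114, 0.21151561647782924], [0.4118717486411191, 0.22477770622604087]] c [0.4727 0.2427] edges [0.1139 0.051  0.1187 0.0476] ang -4.782485691166609
S [[0.42062422493636603, 0.4127446732289525], [0.4908766748393836, 0.409657311831077], [0.49503971032998434, 0.36312773527429776], [0.4134405290224999, 0.36455632075411837]] c [0.455  0.3875] edges [0.0703 0.0467 0.0816 0.0487] ang -2.516339738875962
mat [[0.3791768022601005, -0.3819209208508694], [0.426185244832036, -0.23153051373213263], [0.5104468858743912, -0.25586557711149094], [0.4626624320703545, -0.4062376378912703]] c [ 0.4446 -0.3189] edges [0.1576 0.0877 0.1578 0.087 ] ang 72.64200467406437
bot [[0.39984950926983, -0.36829922280845206], [0.43792463958747735, -0.2577976583767778], [0.4829308593128517, -0.270204936664976], [0.45141383424402104, -0.38275927748183175]] c [ 0.443  -0.3198] edges [0.1169 0.0467 0.1169 0.0536] ang 70.98776770582171
olive top [[0.46047530833080086, 0.030357388551249295], [0.5920975929995601, 0.03806683407379759], [0.5933442466655633, -0.07094689006893884], [0.46153928492666774, -0.0723474736857185]] c [ 0.5269 -0.0187] edges [0.1318 0.109  0.1318 0.1027] ang 3.3521267995523942
```

Emit:
step_arm(increments="-0.88 -0.53 0 0 0 0; -0.88 -0.53 0 0 0 0; -0.88 -0.53 0 0 0 0; -0.88 -0.53 0 0 0 0; -0.88 -0.53 0 0 0 0; -0.88 -0.53 0 0 0 0; -0.88 -0.53 0 0 0 0; -0.88 -0.53 0 0 0 0")

```text
t: 0.82
tool_pos: [0.4476, 0.1065, 0.2308]
tool_rot: [-3.142, 0.0, 0.001]
contact_force: [0.2, -0.5, 1.0]
opening: 0.0855
```

Emit:
step_arm(increments="0 0 0 0 0 1; 0 0 0 0 0 1; 0 0 0 0 0 1; 0 0 0 0 0 1; 0 0 0 0 0 1; 0 0 0 0 0 1; 0 0 0 0 0 1; 0 0 0 0 0 1; 0 0 0 0 0 1; 0 0 0 0 0 1; 0 0 0 0 0 1; 0 0 0 0 0 1")

```text
t: 1.82
tool_pos: [0.4487, 0.106, 0.2309]
tool_rot: [2.588, -1.78, -0.001]
contact_force: [0.3, 0.2, -0.3]
opening: 0.0855
```

Emit:
step_arm(increments="0 0 0 0 0 1; 0 0 0 0 0 1; 0 0 0 0 0 0.3; 0 0 0 0 0 0; 0 0 0 0 0 0")

```text
t: 2.23
tool_pos: [0.4488, 0.106, 0.2311]
tool_rot: [2.373, -2.058, -0.0]
contact_force: [-0.0, 0.1, -0.8]
opening: 0.0857
```

Run:
```python
from h import *
d=snap('wrist','w1')
```

```text
(no output)
```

View pics/w1.png

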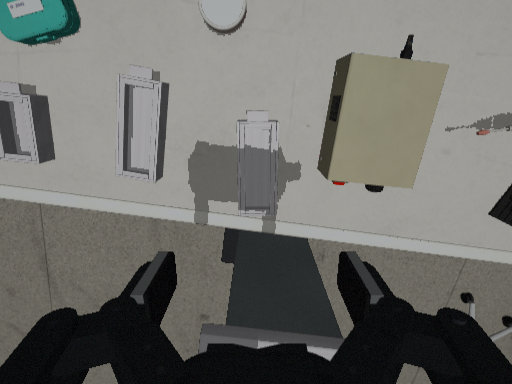

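Run:
```python
from h import *
d=load('w1')
crop(d,225,100,70,125,4.8,'pics/c4.png')
crop(d,105,60,70,125,4.8,'pics/c5.png')
a=cv2.imread('pics/c4.png');b=cv2.imread('pics/c5.png');cv2.imwrite('pics/c45.png',np.hstack([a,b]))
```

```text
(no output)
```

View pics/c45.png

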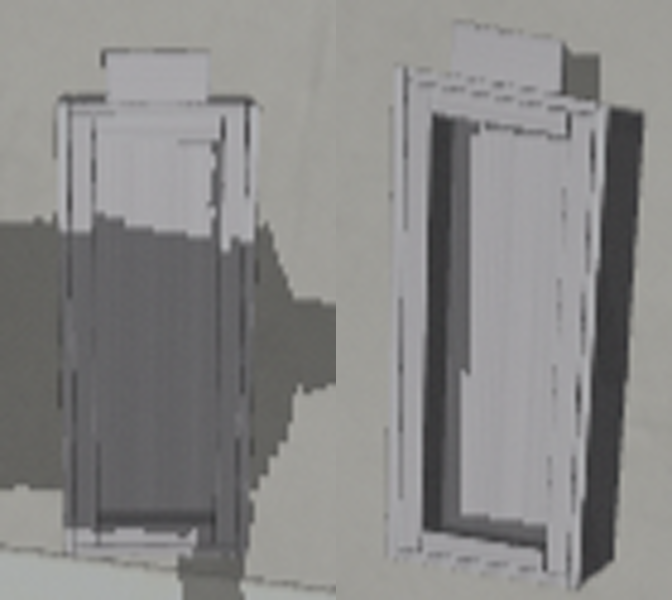

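Run:
```python
from h import *
np.set_printoptions(precision=4,suppress=True)
w=load('w1')
def show(n,p):
    p=p[:,:2];m=(p[0]+p[1]-p[2]-p[3])/2;print(n,p.tolist(),'c',p.mean(0),'edges',np.linalg.norm(p-np.roll(p,-1,0),axis=1), 'ang',np.degrees(np.arctan2(*m[::-1])))
c=lambda L,o,k:np.array(L)/k+o
show('A',px2w(w,c([(60,100),(256,101),(243,552),(67,551)],(225,100),4.8),.03))
show('B',px2w(w,c([(60,66),(271,103),(242,587),(52,557)],(105,60),4.8),.03))
show('olive',px2w(w,[(350,54),(447,65),(413,187),(330,183)],.06))
```

```text
A [[0.5043943612288634, 0.1377537712384774], [0.5109325046523634, 0.09032817553760636], [0.39300527417012143, 0.07409130893866442], [0.3865095680601184, 0.12157133004669154]] c [0.4487 0.1059] edges [0.0479 0.119  0.0479 0.119 ] ang 7.827921039743786
B [[0.535983424196539, 0.27632602448797766], [0.5348897160384009, 0.2275176623253435], [0.4154509295022199, 0.2309119315801808], [0.4166104078362194, 0.28005331510764137]] c [0.4757 0.2537] edges [0.0488 0.1195 0.0492 0.1194] ang -1.7080999821235794
olive [[0.5866603185487852, 0.0328523298622672], [0.590718669466459, -0.06637705380635198], [0.4619099480250798, -0.0731223684744402], [0.4530543894137219, 0.022681330924272353]] c [ 0.5231 -0.021 ] edges [0.0993 0.129  0.0962 0.134 ] ang 3.6884149691444725
```

Emit:
step_arm(increments="0 0 0.9 0 0 0; 0 0 0.9 0 0 0; 0 0 0.9 0 0 0; 0 0 0.9 0 0 0; 0 0 0.9 0 0 0; 0 0 0.9 0 0 0; 0 0 0.9 0 0 0; 0 0 0.9 0 0 0; 0 0 0.9 0 0 0; 0 0 0.5 0 0 0; 0 0 0.4 0 0 0; 0 0 0 0 0 0")

```text
t: 3.28
tool_pos: [0.4471, 0.1058, 0.0041]
tool_rot: [2.37, -2.057, -0.005]
contact_force: [0.1, -0.6, 0.1]
opening: 0.0856
```

Emit:
step_arm(increments="0 0 0.1 0 0 0; 0 0 0 0 0 0; 0 0 0 0 0 0; 0 0 0 0 0 0; 0 0 0 0 0 0; 0 0 0 0 0 0; 0 0 0 0 0 0; 0 0 0 0 0 0; 0 0 0 0 0 0", fingers=-0.2, newtons=30)

```text
t: 4.03
tool_pos: [0.4502, 0.1061, 0.0051]
tool_rot: [-2.371, 2.059, -0.003]
contact_force: [0.0, 0.0, 5.6]
opening: 0.0496
```

Run:
```python
from h import *
d=snap('wrist','w2')
```

```text
(no output)
```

View pics/w2.png

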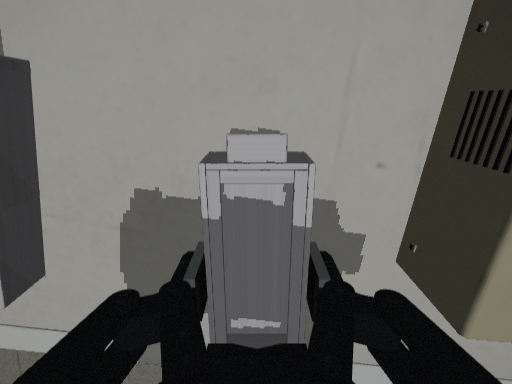

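Emit:
step_arm(increments="0 0 -0.12 0 0 0; 0 0 -0.12 0 0 0; 0 0 0 0 0 0; 0 0 0 0 0 0", fingers=0.4)

```text
t: 4.42
tool_pos: [0.4489, 0.106, 0.0098]
tool_rot: [-2.372, 2.06, -0.0]
contact_force: [0.8, 0.4, -0.4]
opening: 0.0597
```

Emit:
step_arm(increments="0 0 0 0 0 0; 0 0 0 0 0 0; 0 0 0 0 0 0; 0 0 0 0 0 0; 0 0 0 0 0 0; 0 0 0 0 0 0", fingers=-0.3, newtons=40)

```text
t: 4.92
tool_pos: [0.449, 0.106, 0.0099]
tool_rot: [-2.372, 2.06, -0.0]
contact_force: [-0.2, -0.1, 1.6]
opening: 0.049
```

Emit:
step_arm(increments="0 0 -0.4 0 0 0; 0 0 -0.8 0 0 0; 0 0 -1 0 0 0; 0 0 -1 0 0 0; 0 0 -1 0 0 0; 0 0 -1 0 0 0; 0 0 -1 0 0 0; 0 0 -1 0 0 0; 0 0 -1 0 0 0; 0 0 -0.5 0 0 0")

```text
t: 5.75
tool_pos: [0.4499, 0.1061, 0.2312]
tool_rot: [-2.37, 2.057, -0.005]
contact_force: [1.0, -0.2, -1.2]
opening: 0.049
```

Emit:
step_arm(increments="0.5 0.06 0 0 0 0; 0.9 0.12 0 0 0 0; 0.9 0.13 0 0 0 0; 0.9 0.13 0 0 0 0; 0.9 0.13 0 0 0 0; 0.9 0.13 0 0 0 0; 0.9 0.13 0 0 0 0; 0.9 0.13 0 0 0 0; 0.9 0.13 0 0 0 0; 0.9 0.13 0 0 0 0; 0.9 0.13 0 0 0 0; 0.6 0.06 0 0 0 0")

```text
t: 6.75
tool_pos: [0.4488, -0.1505, 0.2266]
tool_rot: [2.37, -2.061, -0.002]
contact_force: [-0.9, 1.3, -0.8]
opening: 0.049
```

Emit:
step_arm(increments="0 0 0 0 0 0; 0 0 0 0 0 0")

```text
t: 6.92
tool_pos: [0.449, -0.149, 0.2266]
tool_rot: [-2.371, 2.062, 0.003]
contact_force: [0.2, 0.2, -0.8]
opening: 0.0489
```

Run:
```python
from h import *
d=snap('wrist','w3')
```

```text
(no output)
```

View pics/w3.png

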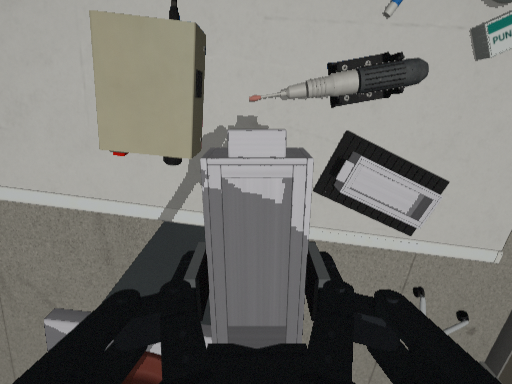

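Run:
```python
from h import *
d=load('w3')
crop(d,305,125,150,115,5.3,'pics/c6.png')
crop(d,190,115,135,60,5.8,'pics/c7.png')
```

```text
(no output)
```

View pics/c6.png

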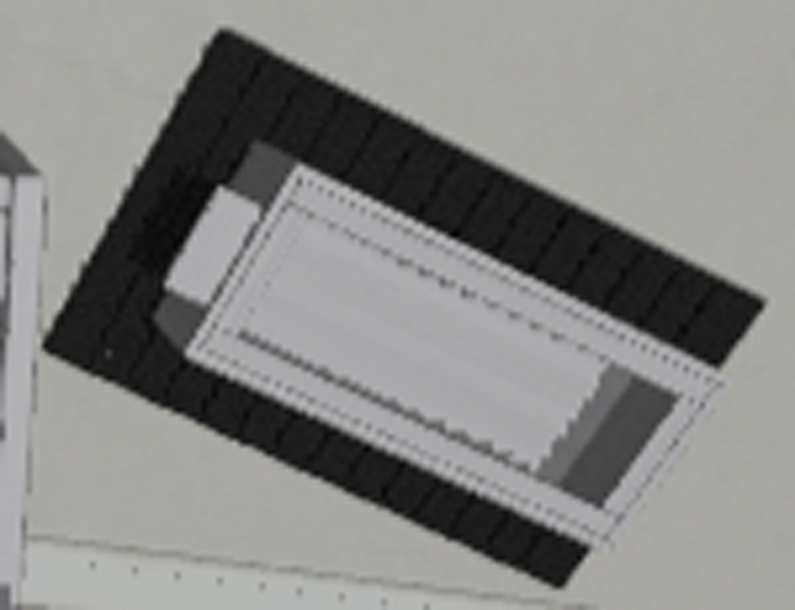

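View pics/c7.png

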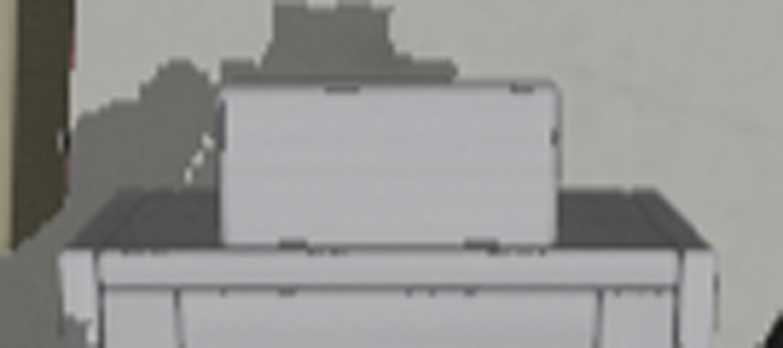

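Run:
```python
from h import *
np.set_printoptions(precision=4,suppress=True)
w=load('w3')
def show(n,p):
    p=p[:,:2];m=(p[0]+p[1]-p[2]-p[3])/2;print(n,p.tolist(),'c',p.mean(0),'edges',np.linalg.norm(p-np.roll(p,-1,0),axis=1), 'ang',np.degrees(np.arctan2(*m[::-1])))
c=lambda L,o,k:np.array(L)/k+o
show('bot',px2w(w,c([(187,355),(295,163),(723,383),(605,545)],(305,125),5.3),.036))
show('mat',px2w(w,c([(45,350),(222,28),(765,300),(565,588)],(305,125),5.3),.005))
q=px2w(w,c([(62,250),(715,250)],(190,115),5.8),.2266-.0098+.03)[:,:2]
print(q,q.mean(0),np.linalg.norm(q[0]-q[1]))
v=(q[1]-q[0]);print('yaw',np.degrees(np.arctan2(v[1],v[0])))
r=q.mean(0)-[.449,-.149];a=np.radians(8)
print('along',r@[np.cos(a),np.sin(a)],'lat',r@[-np.sin(a),np.cos(a)])
w=load('w2');print(w['eye'])
```

```text
bot [[0.43853300962571073, -0.2531707622110532], [0.4858302115930635, -0.26651634020183895], [0.4492782882748987, -0.3787750540676209], [0.4053144701078255, -0.3648470099324963]] c [ 0.4447 -0.3158] edges [0.0491 0.1181 0.0461 0.1165] ang 72.69475491049648
mat [[0.4261826812858532, -0.22804386337168675], [0.5105693934160147, -0.2532878418506728], [0.464287467965131, -0.40413820646934817], [0.37988728738544114, -0.3795760002099461]] c [ 0.4452 -0.3163] edges [0.0881 0.1578 0.0879 0.1584] ang 72.97752582752133
[[ 0.5039 -0.1157]
 [ 0.5107 -0.1641]] [ 0.5073 -0.1399] 0.048875343621456166
yaw -81.99492606343692
along 0.05896520336734465 lat 0.0008886333522801537
[0.5317 0.1188 0.1475]
```

Emit:
step_arm(increments="0 0 0 0 0 -0.94; 0 0 0 0 0 -0.94; 0 0 0 0 0 -0.94; 0 0 0 0 0 -0.94; 0 0 0 0 0 -0.94; 0 0 0 0 0 -0.94; 0 0 0 0 0 -0.94; 0 0 0 0 0 -0.94; 0 0 0 0 0 -0.94; 0 0 0 0 0 -0.94; 0 0 0 0 0 -0.94; 0 0 0 0 0 -0.94")

```text
t: 7.97
tool_pos: [0.4494, -0.1476, 0.2271]
tool_rot: [-3.107, 0.462, 0.001]
contact_force: [1.3, -0.5, -1.8]
opening: 0.0488
```

Emit:
step_arm(increments="0.18 1 0 0 0 0; 0.18 1 0 0 0 0; 0.18 1 0 0 0 0; 0.18 1 0 0 0 0; 0.18 1 0 0 0 0; 0.18 1 0 0 0 0; 0.18 1 0 0 0 0; 0.18 1 0 0 0 0; 0.18 1 0 0 0 0; 0.18 1 0 0 0 0; 0 0 0 0 0 0; 0 0 0 0 0 0")

```text
t: 8.97
tool_pos: [0.4183, -0.4006, 0.2268]
tool_rot: [-3.104, 0.473, 0.001]
contact_force: [0.3, -0.3, -1.0]
opening: 0.0489
```

Run:
```python
from h import *
d=snap('wrist','w4')
from station import ctrl
o=ctrl.get_obs();print(o['tool_pos'],o['tool_rot'],R.from_rotvec(o['tool_rot']).as_matrix().round(4))
```

```text
[ 0.41843591 -0.39992908  0.22687421] [-3.10464572e+00  4.71423609e-01  9.11993607e-04] [[ 9.549e-01 -2.968e-01 -4.000e-04]
 [-2.968e-01 -9.549e-01  1.400e-03]
 [-8.000e-04 -1.300e-03 -1.000e+00]]
```

View pics/w4.png

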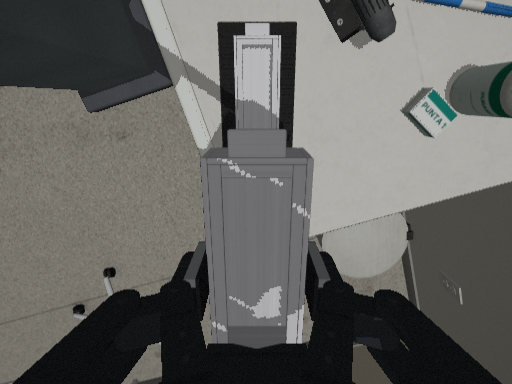

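Run:
```python
from h import *
d=load('w4')
crop(d,195,10,125,160,3.7,'pics/c8.png')
```

```text
(no output)
```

View pics/c8.png

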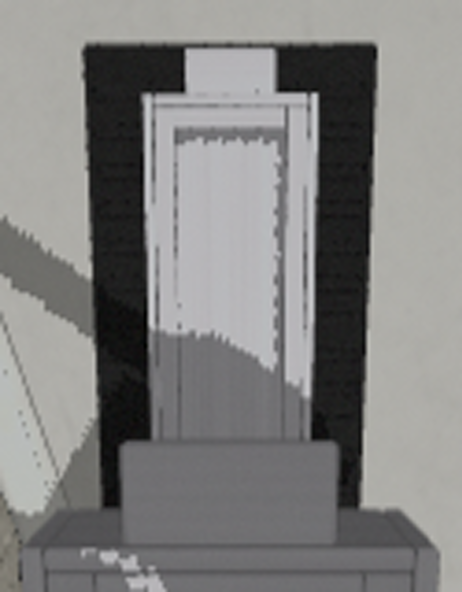

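Run:
```python
from h import *
np.set_printoptions(precision=4,suppress=True)
w=load('w4')
t=np.array([.4184,-.3999]);a=np.radians(72.75);ex=np.array([np.cos(a),np.sin(a)]);ey=np.array([-ex[1],ex[0]])
def f(n,L,z):
    p=px2w(w,np.array(L)/3.7+(195,10),z)[:,:2]
    r=p-t;print(n,'along/lat mm',np.c_[r@ex,r@ey]*1000)
    for i in range(0,len(p),2):print('  mid',(p[i]+p[i+1])/2,np.linalg.norm(p[i]-p[i+1]))
f('rim',[(143,93),(318,93),(152,437),(309,437)],.036)
f('mat',[(84,44),(376,44),(103,500),(360,500)],.005)
f('held',[(23,547),(439,548)],.2269+.0202)
for yaw,c in ((72.75,(.4447,-.3158)),):
    print('bot centre in tool', (np.array(c)-t)@ex,(np.array(c)-t)@ey)
```

```text
rim along/lat mm [[147.107   23.7544]
 [147.0538 -25.4617]
 [ 52.6142  23.5062]
 [ 52.5577 -25.1634]]
  mid [ 0.4628 -0.2597] 0.04921613344712188
  mid [ 0.4348 -0.3499] 0.048669602306289056
mat along/lat mm [[166.2653  43.4991]
 [166.1703 -45.092 ]
 [ 28.5603  43.1155]
 [ 28.4559 -45.6294]]
  mid [ 0.4685 -0.2414] 0.08859119564785721
  mid [ 0.4281 -0.373 ] 0.08874490864736535
held along/lat mm [[ 59.2641  24.133 ]
 [ 59.0875 -24.7161]]
  mid [ 0.4362 -0.3435] 0.04884943355605063
bot centre in tool 0.08811622075070687 -0.00017787808377849916
```

Emit:
step_arm(increments="0 -0.94 0 0 0 0; 0 -0.94 0 0 0 0; 0 -0.94 0 0 0 0; 0 -0.94 0 0 0 0; 0.03 -0.95 0 0 0 0; 0 0 0 0 0 0; 0 0 0 0 0 0")

```text
t: 9.6
tool_pos: [0.4543, -0.2865, 0.2274]
tool_rot: [3.107, -0.466, 0.0]
contact_force: [0.0, -0.5, -0.6]
opening: 0.0493
```

Emit:
step_arm(increments="0 0 0.8 0 0 0; 0 0 0.9 0 0 0; 0 0 0.9 0 0 0; 0 0 0.9 0 0 0; 0 0 0.9 0 0 0; 0 0 0.9 0 0 0; 0 0 0.9 0 0 0; 0 0 0.5 0 0 0; 0 0 0.18 0 0 0; 0 0 0 0 0 0; 0 0 0 0 0 0")

```text
t: 10.52
tool_pos: [0.4544, -0.2894, 0.0563]
tool_rot: [3.105, -0.472, 0.002]
contact_force: [0.1, -0.9, 0.0]
opening: 0.0492
```

Run:
```python
from h import *
d=snap('side','s5')
crop(d,255,220,120,110,6.5,'pics/c9.png')
snap('wrist','w5')
from station import ctrl
o=ctrl.get_obs();print(o['tool_pos'],R.from_rotvec(o['tool_rot']).as_matrix().round(4))
```

```text
[ 0.45492932 -0.28978965  0.05718816] [[ 0.9547 -0.2975  0.0024]
 [-0.2975 -0.9547 -0.0022]
 [ 0.003   0.0013 -1.    ]]
```

View pics/c9.png

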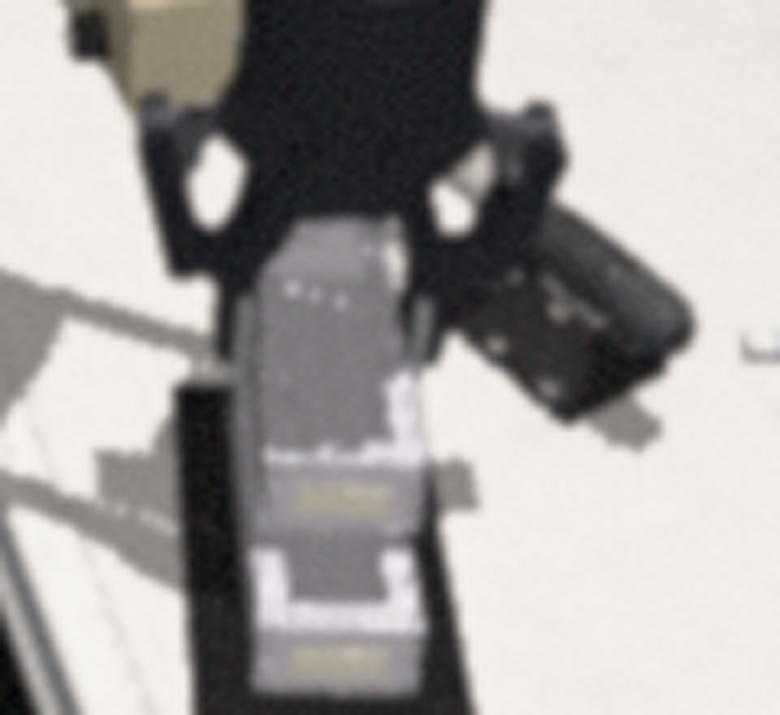

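View pics/w5.png

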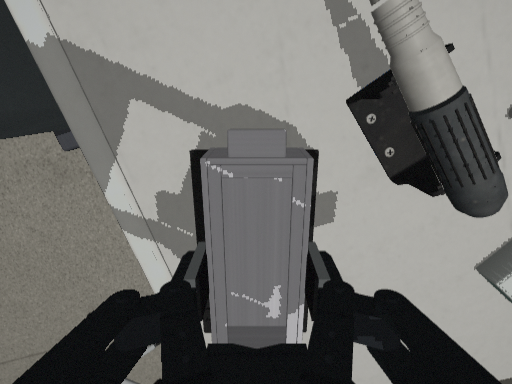

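Run:
```python
from h import *
np.set_printoptions(precision=4,suppress=True)
w=load('s5')
a=np.radians(72.75);ex=np.array([np.cos(a),np.sin(a)]);ey=np.array([-ex[1],ex[0]])
def f(n,L,z):
    p=px2w(w,np.array(L)/6.5+(255,220),z)[:,:2]
    m=p.mean(0);print(n,p,m,np.linalg.norm(p[0]-p[1]),'along',m@ex,'lat',m@ey)
f('bottom rim',[(253,630),(426,630)],.036)
f('held rim',[(263,460),(425,462)],.077)
f('held foot',[(265,532),(422,530)],.047)
from station import ctrl
for i in range(3):
    ctrl.get_image('side');o=ctrl.get_obs();print(o['t'],o['tool_pos'])
```

```text
bottom rim [[ 0.4004 -0.3686]
 [ 0.4516 -0.383 ]] [ 0.426  -0.3758] 0.05323517471847379 along -0.2326000479250343 lat -0.5182876985116153
held rim [[ 0.4117 -0.3405]
 [ 0.4597 -0.3547]] [ 0.4357 -0.3476] 0.05011210453515508 along -0.20272053546153468 lat -0.5191734448593168
held foot [[ 0.414  -0.3423]
 [ 0.4621 -0.3548]] [ 0.438  -0.3486] 0.0497889359339703 along -0.2029796784573619 lat -0.5217002074318553
10.6667 [ 0.4549 -0.2897  0.0571]
10.7167 [ 0.4548 -0.2896  0.057 ]
10.7667 [ 0.4546 -0.2895  0.0567]
```

Emit:
step_arm(increments="-0.05 -0.03 0 0 0 0; 0 0 0.15 0 0 0; 0 0 0.13 0 0 0; 0 0 0.06 0 0 0; 0 0 0 0 0 0; 0 0 0 0 0 0")

```text
t: 11.27
tool_pos: [0.4527, -0.2876, 0.0465]
tool_rot: [-3.106, 0.473, 0.001]
contact_force: [-0.2, -0.0, -0.7]
opening: 0.0492
```

Emit:
step_arm(increments="0 0 0.04 0 0 0; 0 0 0 0 0 0; 0 0 0 0 0 0")

```text
t: 11.52
tool_pos: [0.453, -0.2878, 0.0458]
tool_rot: [3.106, -0.473, 0.0]
contact_force: [-0.3, 0.1, -0.7]
opening: 0.0493
```

Emit:
step_arm(increments="0 0 0.04 0 0 0; 0 0 0 0 0 0; 0 0 0 0 0 0")

```text
t: 11.77
tool_pos: [0.453, -0.2878, 0.0459]
tool_rot: [-3.106, 0.472, 0.001]
contact_force: [-3.7, 2.5, 6.1]
opening: 0.0492
```

Emit:
step_arm(increments="0 0 0 0 0 0; 0 0 0 0 0 0; 0 0 0 0 0 0; 0 0 0 0 0 0; 0 0 0 0 0 0", fingers=0.6)

```text
t: 12.18
tool_pos: [0.4528, -0.2877, 0.0446]
tool_rot: [-3.106, 0.473, 0.0]
contact_force: [-0.1, -0.3, -0.3]
opening: 0.0682
```

Emit:
step_arm(increments="0 0 -0.3 0 0 0; 0 0 -0.7 0 0 0; 0 0 -1 0 0 0; 0 0 -1 0 0 0; 0 0 -1 0 0 0; 0 0 -1 0 0 0; 0 0 -1 0 0 0; 0 0 -0.8 0 0 0; 0 0 0 0 0 0; 0 0 0 0 0 0")

```text
t: 13.02
tool_pos: [0.4536, -0.2883, 0.2168]
tool_rot: [3.104, -0.472, 0.005]
contact_force: [0.4, -0.4, -0.2]
opening: 0.0683
```

Run:
```python
from h import *
d=snap('side','s6')
crop(d,255,220,120,110,6.5,'pics/c10.png')
snap('wrist','w6')
```

```text
(no output)
```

View pics/c10.png

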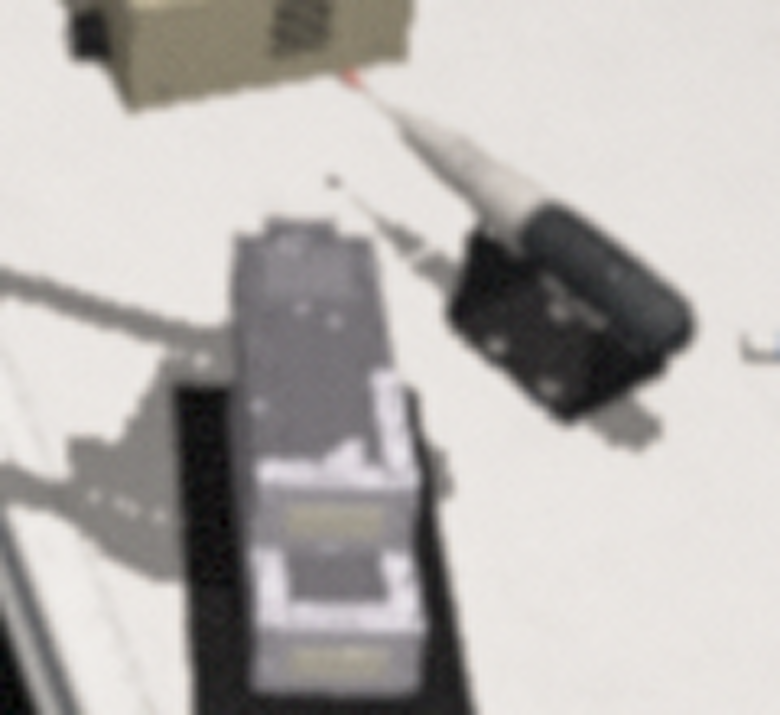

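View pics/w6.png

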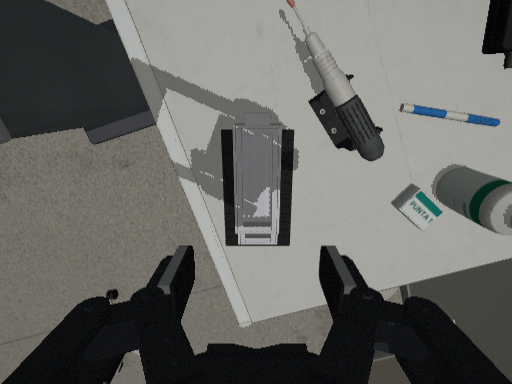

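Run:
```python
from h import *
d=load('w6')
crop(d,210,100,95,155,3.8,'pics/c11.png')
```

```text
(no output)
```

View pics/c11.png

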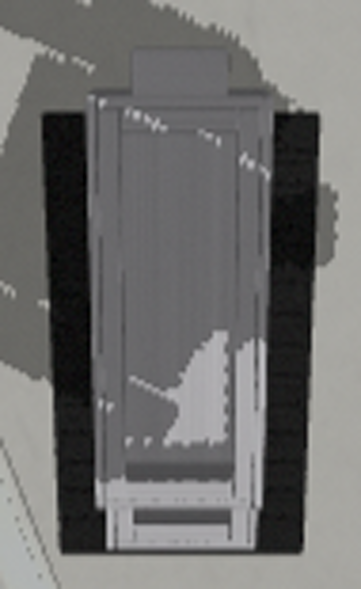

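Run:
```python
from h import *
np.set_printoptions(precision=4,suppress=True)
w=load('w6')
a=np.radians(72.75);ex=np.array([np.cos(a),np.sin(a)]);ey=np.array([-ex[1],ex[0]])
def f(n,L,z,w=w,s=3.8,o=(210,100)):
    p=px2w(w,np.array(L)/s+o,z)[:,:2]
    for i in range(0,len(p),2):
        m=(p[i]+p[i+1])/2;print(n,m,'w',np.linalg.norm(p[0]-p[1]),'along',m@ex*1000,'lat',m@ey*1000)
    m=p.mean(0);print('   mean',m,m@ex*1000,m@ey*1000)
f('first',[(88,91),(273,91),(261,509),(97,509)],.066)
f('bot near',[(105,549),(256,549)],.036)
f('mat',[(42,113),(320,113),(302,553),(61,553)],.005)
s=load('s6')
f('s bot near',[(253,630),(426,630)],.036,s,6.5,(255,220))
f('s first near',[(257,483),(417,486)],.066,s,6.5,(255,220))
```

```text
first [ 0.4718 -0.2297] w 0.04856181374002233 along -79.44202911839817 lat -518.6992936616589
first [ 0.4354 -0.3455] w 0.04856181374002233 along -200.81394238691044 lat -518.2874881473188
   mean [ 0.4536 -0.2876] -140.12798575265433 -518.4933909044888
bot near [ 0.4272 -0.374 ] w 0.05040204026146627 along -230.45569320455604 lat -518.8826583144564
   mean [ 0.4272 -0.374 ] -230.45569320455604 -518.8826583144564
mat [ 0.4688 -0.2409] w 0.08883552373050102 along -91.07731686534966 lat -519.1491413309587
mat [ 0.4222 -0.3917] w 0.08883552373050102 along -248.8935977646598 lat -519.4026801525717
   mean [ 0.4455 -0.3163] -169.98545731500474 -519.2759107417653
s bot near [ 0.426  -0.3758] w 0.05323517471847379 along -232.6000479250343 lat -518.2876985116153
   mean [ 0.426  -0.3758] -232.6000479250343 -518.2876985116153
s first near [ 0.4349 -0.3464] w 0.04987441427676856 along -201.83361155265328 lat -518.0668124723426
   mean [ 0.4349 -0.3464] -201.83361155265328 -518.0668124723426
```

Emit:
step_arm(increments="-0.13 -0.47 0 0 0 0; -0.255 -0.953 0 0 0 0; -0.255 -0.953 0 0 0 0; -0.255 -0.953 0 0 0 0; -0.255 -0.953 0 0 0 0; -0.255 -0.953 0 0 0 0; -0.255 -0.953 0 0 0 0; -0.255 -0.953 0 0 0 0; -0.255 -0.953 0 0 0 0; -0.255 -0.953 0 0 0 0; -0.255 -0.953 0 0 0 0; -0.255 -0.953 0 0 0 0", fingers=1)

```text
t: 14.12
tool_pos: [0.463, -0.0025, 0.2131]
tool_rot: [-3.106, 0.472, 0.005]
contact_force: [0.0, -0.1, 0.4]
opening: 0.0857
```

Emit:
step_arm(increments="-0.255 -0.953 0 0 0 0; -0.255 -0.953 0 0 0 0; -0.255 -0.953 0 0 0 0; -0.255 -0.953 0 0 0 0; -0.255 -0.953 0 0 0 0; -0.255 -0.953 0 0 0 0; -0.255 -0.953 0 0 0 0; -0.255 -0.953 0 0 0 0; -0.255 -0.953 0 0 0 0; -0.255 -0.953 0 0 0 0; -0.13 -0.48 0 0 0 0; 0 0 0 0 0 0")

```text
t: 15.12
tool_pos: [0.4734, 0.2563, 0.2133]
tool_rot: [3.106, -0.467, -0.004]
contact_force: [0.7, 0.3, -0.5]
opening: 0.0854
```

Emit:
step_arm(increments="0 0 0 0 0 1; 0 0 0 0 0 1; 0 0 0 0 0 1; 0 0 0 0 0 1; 0 0 0 0 0 1; 0 0 0 0 0 1; 0 0 0 0 0 1; 0 0 0 0 0 1; 0 0 0 0 0 1; 0 0 0 0 0 1; 0 0 0 0 0 1; 0 0 0 0 0 1")

```text
t: 16.12
tool_pos: [0.4742, 0.2531, 0.214]
tool_rot: [2.289, -2.149, -0.0]
contact_force: [0.2, 1.0, 0.8]
opening: 0.0854
```

Emit:
step_arm(increments="0 0 0 0 0 1; 0 0 0 0 0 0; 0 0 0 0 0 0; 0 0 0 0 0 0")

```text
t: 16.45
tool_pos: [0.4745, 0.2538, 0.2144]
tool_rot: [2.188, -2.254, -0.0]
contact_force: [0.3, -0.3, 0.5]
opening: 0.0852
```

Run:
```python
from h import *
d=snap('wrist','w7')
from station import ctrl
o=ctrl.get_obs();print(o['tool_pos'],R.from_rotvec(o['tool_rot']).as_matrix().round(4))
crop(d,205,75,100,150,4,'pics/c12.png')
```

```text
[0.47458416 0.25391375 0.21453028] [[-3.010e-02 -9.995e-01 -5.000e-04]
 [-9.995e-01  3.010e-02 -4.000e-04]
 [ 4.000e-04  4.000e-04 -1.000e+00]]
```

View pics/w7.png

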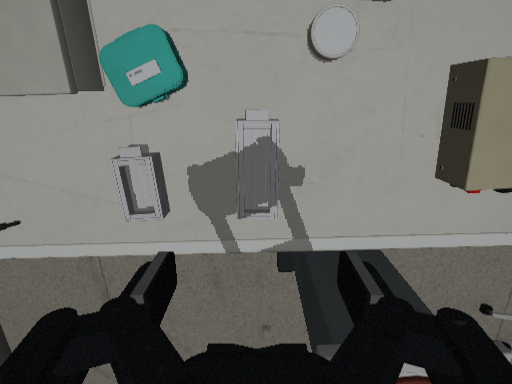

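View pics/c12.png

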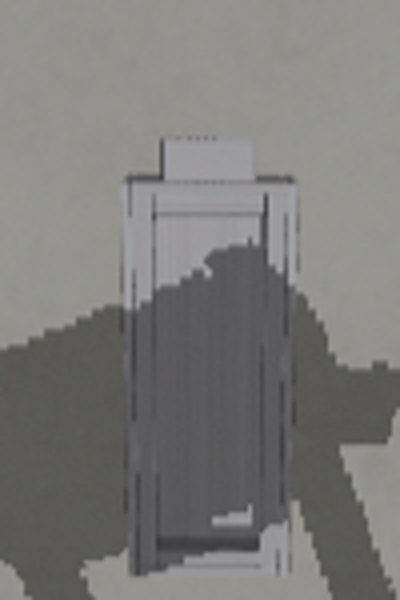

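Run:
```python
from h import *
np.set_printoptions(precision=4,suppress=True)
w=load('w7')
p=px2w(w,np.array([(122,179),(299,179),(290,576),(129,576)])/4+(205,75),.03)[:,:2]
m=(p[0]+p[1]-p[2]-p[3])/2
print(p.mean(0),np.linalg.norm(p-np.roll(p,-1,0),axis=1),np.degrees(np.arctan2(m[1],m[0])))
r=p.mean(0)-[.4746,.2539];print(r)
```

```text
[0.4761 0.2538] [0.0493 0.1201 0.0503 0.1201] -1.7735897385370043
[ 0.0015 -0.0001]
```

Emit:
step_arm(increments="0 -0.06 0.5 0 0 0; 0 0 0.9 0 0 0; 0 0 0.9 0 0 0; 0 0 0.9 0 0 0; 0 0 0.9 0 0 0; 0 0 0.9 0 0 0; 0 0 0.9 0 0 0; 0 0 0.9 0 0 0; 0 0 0.9 0 0 0; 0 0 0.45 0 0 0; 0 0 0 0 0 0; 0 0 0 0 0 0")

```text
t: 17.5
tool_pos: [0.4758, 0.2541, 0.0104]
tool_rot: [2.186, -2.254, -0.001]
contact_force: [0.8, -0.4, 0.4]
opening: 0.0854
```

Emit:
step_arm(increments="0 0 0 0 0 0; 0 0 0 0 0 0; 0 0 0 0 0 0; 0 0 0 0 0 0; 0 0 0 0 0 0; 0 0 0 0 0 0; 0 0 0 0 0 0; 0 0 0 0 0 0", fingers=-0.3)

```text
t: 18.17
tool_pos: [0.4776, 0.2548, 0.0129]
tool_rot: [-2.185, 2.254, -0.002]
contact_force: [-0.8, -0.9, 6.9]
opening: 0.049
```

Emit:
step_arm(increments="0 0 -0.3 0 0 0; 0 0 -0.8 0 0 0; 0 0 -1 0 0 0; 0 0 -1 0 0 0; 0 0 -1 0 0 0; 0 0 -1 0 0 0; 0 0 -1 0 0 0; 0 0 -1 0 0 0; 0 0 -1 0 0 0; 0 0 -0.5 0 0 0")

```text
t: 19.0
tool_pos: [0.477, 0.2547, 0.2297]
tool_rot: [-2.184, 2.253, -0.003]
contact_force: [0.1, 0.7, -1.0]
opening: 0.0492
```

Emit:
step_arm(increments="0.5 0.01 0 0 0 0; 0.97 0.025 0 0 0 0; 0.97 0.025 0 0 0 0; 0.97 0.025 0 0 0 0; 0.97 0.025 0 0 0 0; 0.97 0.025 0 0 0 0; 0.97 0.025 0 0 0 0; 0.97 0.025 0 0 0 0; 0.97 0.025 0 0 0 0; 0.97 0.025 0 0 0 0; 0.97 0.025 0 0 0 0; 0.97 0.025 0 0 0 0")

```text
t: 20.0
tool_pos: [0.4587, -0.026, 0.2236]
tool_rot: [2.185, -2.255, -0.005]
contact_force: [1.0, -0.3, -1.2]
opening: 0.049
```

Emit:
step_arm(increments="0.97 0.025 0 0 0 0; 0.97 0.025 0 0 0 0; 0.97 0.025 0 0 0 0; 0.97 0.025 0 0 0 0; 0.97 0.025 0 0 0 0; 0.97 0.025 0 0 0 0; 0.97 0.025 0 0 0 0; 0.97 0.025 0 0 0 0; 0.97 0.025 0 0 0 0; 0.97 0.025 0 0 0 0; 0.97 0.025 0 0 0 0; 0.96 0.025 0 0 0 0")

```text
t: 21.0
tool_pos: [0.442, -0.3157, 0.2234]
tool_rot: [2.186, -2.256, -0.006]
contact_force: [0.2, 0.6, -1.9]
opening: 0.0487
```

Emit:
step_arm(increments="0 0 0 0 0 -1; 0 0 0 0 0 -1; 0 0 0 0 0 -1; 0 0 0 0 0 -1; 0 0 0 0 0 -1; 0 0 0 0 0 -1; 0 0 0 0 0 -1; 0 0 0 0 0 -1; 0 0 0 0 0 -1; 0 0 0 0 0 -1; 0 0 0 0 0 -1; 0 0 0 0 0 -1")

```text
t: 22.0
tool_pos: [0.4422, -0.3144, 0.2234]
tool_rot: [-3.078, 0.62, 0.006]
contact_force: [0.1, -0.7, -1.5]
opening: 0.0491
```

Emit:
step_arm(increments="0 0 0 0 0 -1; 0 0 0 0 0 0; 0 0 0 0 0 0; 0 0 0 0 0 0")

```text
t: 22.33
tool_pos: [0.4431, -0.3147, 0.2248]
tool_rot: [-3.104, 0.476, 0.003]
contact_force: [0.3, -0.1, -1.7]
opening: 0.0492
```

Run:
```python
from h import *
d=snap('wrist','w8')
from station import ctrl
o=ctrl.get_obs();print(o['tool_pos'],R.from_rotvec(o['tool_rot']).as_matrix().round(4))
crop(d,190,100,140,100,5.5,'pics/c13.png')
```

```text
[ 0.44327291 -0.31478359  0.22512899] [[ 9.542e-01 -2.992e-01 -1.100e-03]
 [-2.992e-01 -9.542e-01  1.000e-03]
 [-1.400e-03 -6.000e-04 -1.000e+00]]
```

View pics/w8.png

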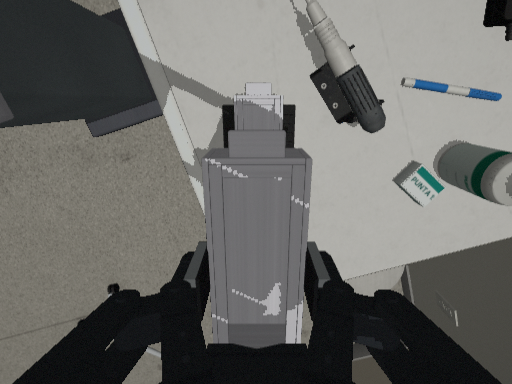

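View pics/c13.png

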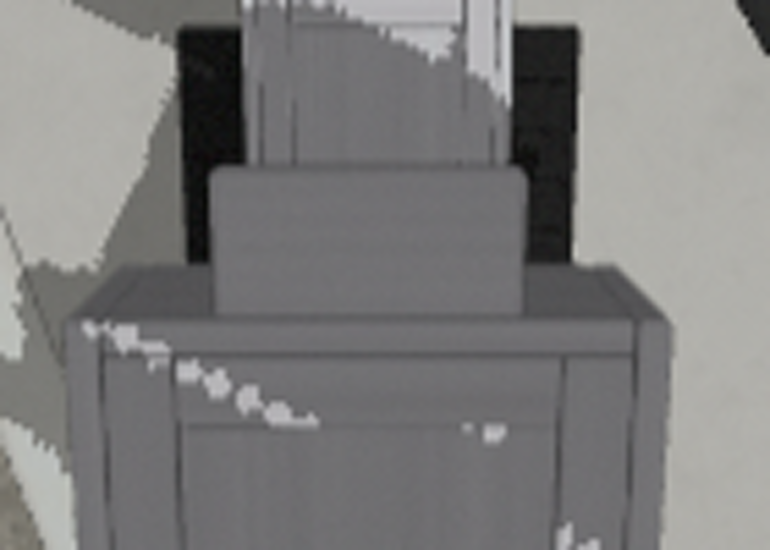

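Run:
```python
from h import *
d=load('w8')
crop(d,215,72,90,70,8,'pics/c14.png')
```

```text
(no output)
```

View pics/c14.png

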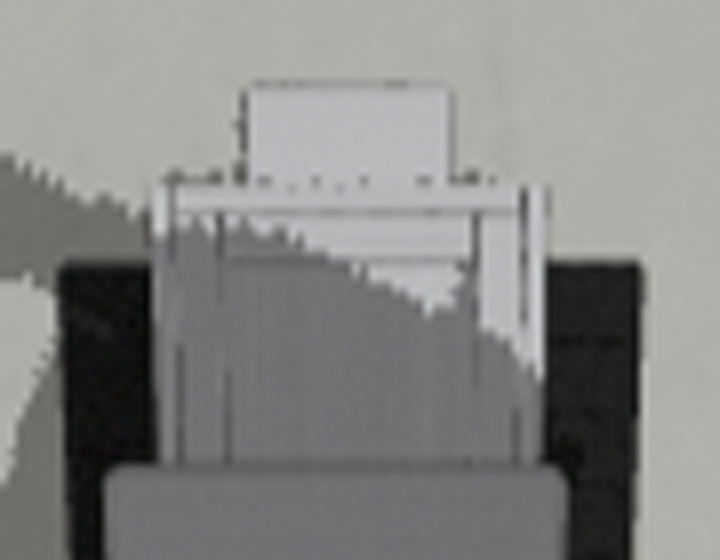

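Run:
```python
from h import *
np.set_printoptions(precision=4,suppress=True)
w=load('w8')
a=np.radians(72.75);ex=np.array([np.cos(a),np.sin(a)]);ey=np.array([-ex[1],ex[0]])
def f(n,L,z,s,o):
    p=px2w(w,np.array(L)/s+o,z)[:,:2];m=p.mean(0);v=p[1]-p[0]
    print(n,m,np.linalg.norm(v),m@ex*1000,m@ey*1000,np.degrees(np.arctan2(v[1],v[0]))+90)
f('t1 end',[(151,184),(549,184)],.066,8,(215,72))
f('mat end',[(58,262),(642,262)],.005,8,(215,72))
for dz in (.0098,.012): f('held end',[(66,318),(672,318)],.2251-dz+.03,5.5,(190,100))
```

```text
t1 end [ 0.4713 -0.2308] 0.04974992871724263 -80.66389189613207 -518.5693137113387 72.56741325141252
mat end [ 0.4687 -0.2407] 0.08871111752051734 -90.87133379005606 -518.9641395662907 72.56883224627448
held end [ 0.461  -0.2574] 0.047744934888115466 -109.13293958331582 -516.640900813491 72.57710816557093
held end [ 0.4609 -0.2578] 0.04860775023540292 -109.56191298421541 -516.6421379431291 72.57710816557096
```

Emit:
step_arm(increments="0.085 0.03 0.4 0 0 0; 0 0 0.9 0 0 0; 0 0 0.9 0 0 0; 0 0 0.9 0 0 0; 0 0 0.9 0 0 0; 0 0 0.9 0 0 0; 0 0 0.5 0 0 0; 0 0 0 0 0 0; 0 0 0 0 0 0; 0 0 0 0 0 0")

```text
t: 23.22
tool_pos: [0.4465, -0.3171, 0.0925]
tool_rot: [3.104, -0.473, 0.003]
contact_force: [-0.6, -0.1, -2.2]
opening: 0.0492
```

Run:
```python
from h import *
d=snap('side','s9')
crop(d,255,200,120,120,5,'pics/c15.png')
d=snap('wrist','w9')
from station import ctrl
for i in range(3):
  ctrl.get_image('side');o=ctrl.get_obs();print(o['tool_pos'])
crop(d,190,100,140,100,5.5,'pics/c16.png')
```

```text
[ 0.44662095 -0.31718606  0.09295578]
[ 0.4464769  -0.31703102  0.09271488]
[ 0.44628494 -0.31688059  0.09242101]
```

View pics/c15.png

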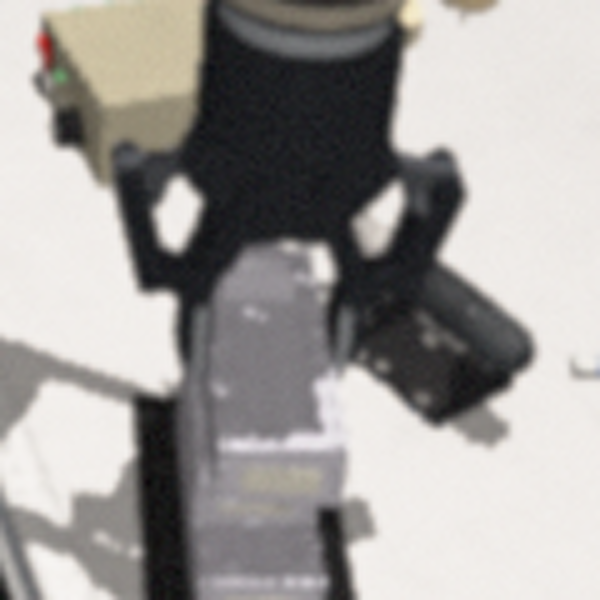

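View pics/c16.png

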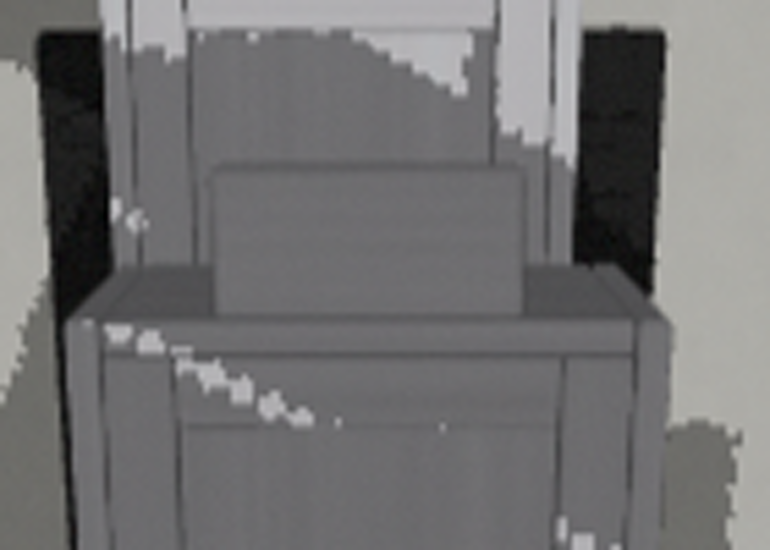

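Run:
```python
from h import *
np.set_printoptions(precision=4,suppress=True)
a=np.radians(72.75);ex=np.array([np.cos(a),np.sin(a)]);ey=np.array([-ex[1],ex[0]])
def f(n,w,L,z,s,o):
    p=px2w(w,np.array(L)/s+o,z)[:,:2];m=p.mean(0);v=p[1]-p[0]
    print(n,m,np.linalg.norm(v),m@ex*1000,m@ey*1000,np.degrees(np.arctan2(v[1],v[0]))+90)
w=load('w9');o=(190,100)
d=w['pixels'];
f('t1 sides',w,[(101,80),(578,80)],.066,5.5,o)
f('t1 sides',w,[(109,240),(574,240)],.066,5.5,o)
f('held end',w,[(66,318),(672,318)],.0928-.0115+.03,5.5,o)
f('held foot',w,[(117,265),(615,265)],.0928-.0115,5.5,o)
w=load('w6')
s=load('s9')
f('s held near rim',s,[(215,450),(344,450)],.0928-.0115+.03,5,(255,200))
crop(load('w9'),195,55,130,110,6,'pics/c17.png')
```

```text
t1 sides [ 0.4665 -0.244 ] 0.049734518422534145 -94.70735651430255 -517.8471116040769 72.6855390539502
t1 sides [ 0.4617 -0.2599] 0.050075235533822614 -111.2925263522826 -517.9570312316966 72.66262693093162
held end [ 0.4644 -0.2603] 0.04855560284081154 -110.84544267776378 -520.6528845817647 72.65090297844924
held foot [ 0.4641 -0.2608] 0.04903288365521201 -111.49266331617318 -520.5327937289828 72.6589103256365
s held near rim [ 0.4256 -0.3774] 0.0487985802307204 -234.21678853526754 -518.3519324007237 74.49244469178585
```

View pics/c17.png

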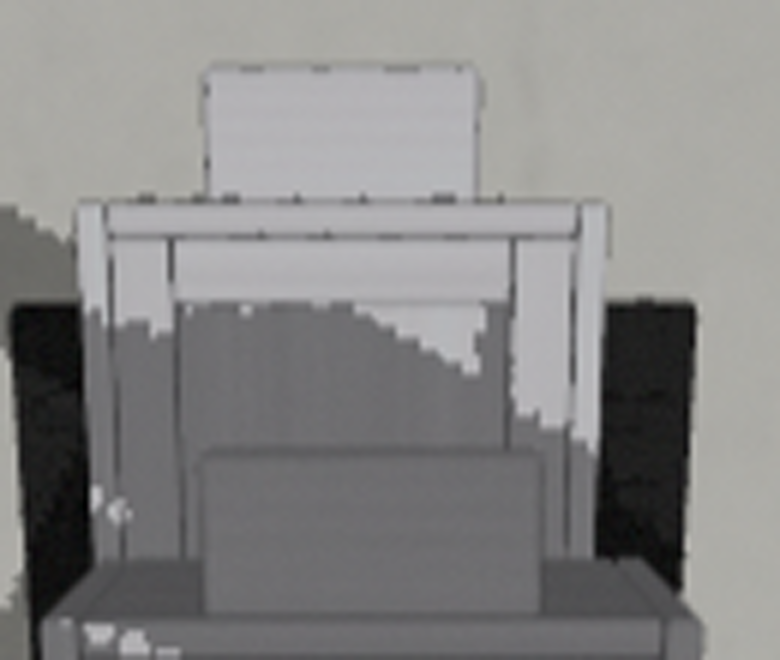

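Emit:
step_arm(increments="-0.1 -0.03 0.15 0 0 0; 0 0 0 0 0 0; 0 0 0 0 0 0; 0 0 0 0 0 0; 0 0 0 0 0 0; 0 0 0 0 0 0")

```text
t: 23.97
tool_pos: [0.4435, -0.3149, 0.0873]
tool_rot: [3.106, -0.473, 0.0]
contact_force: [0.5, -0.3, -1.6]
opening: 0.0487
```

Run:
```python
from h import *
d=snap('wrist','w10')
from station import ctrl
for i in range(2):
  o=ctrl.get_obs();print(o['tool_pos']);
  if i==0: snap('side','s10')
crop(d,195,55,130,110,6,'pics/c18.png')
a=np.radians(72.75);ex=np.array([np.cos(a),np.sin(a)]);ey=np.array([-ex[1],ex[0]])
w=load('w9');p=px2w(w,np.array([(77,202),(607,202)])/6+(195,55),.066)[:,:2].mean(0);print(p@ex,p@ey)
```

```text
[ 0.44354188 -0.31487365  0.08737495]
[ 0.44352892 -0.31488044  0.08736654]
-0.08081554168018389 -0.5180874334650638
```

View pics/c18.png

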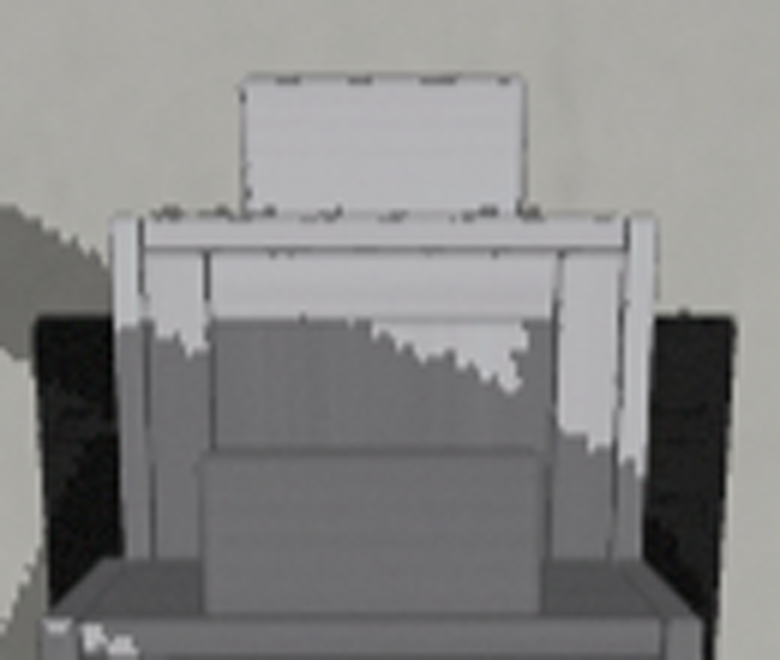

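```bash
cat >> h.py <<'E'
def rel(w,t1,held,zheld,s,o):
    a=np.radians(72.75);ex=np.array([np.cos(a),np.sin(a)]);ey=np.array([-ex[1],ex[0]])
    p=[px2w(w,np.array(L)/s+o,z)[:,:2].mean(0) for L,z in((t1,.066),(held,zheld))]
    r=p[1]-p[0]; print('t1',p[0]@ex,p[0]@ey,'held-t1 along',r@ex*1000,'lat',r@ey*1000)
E
python3 - <<'E'
from h import *
rel(load('w10'),[(111,215),(657,215)],[(42,618),(702,618)],.0873-.0115+.03,6,(195,55))
rel(load('w9'),[(77,202),(607,202)],[(42,618),(702,618)],.0928-.0115+.03,6,(195,55))
E
```

```text
t1 -0.08072385519546184 -0.5180970768559944 held-t1 along -28.87496101786642 lat 1.1975564192375072
t1 -0.08081554168018389 -0.5180874334650638 held-t1 along -30.11079458004596 lat -2.5253016106965163
```

Emit:
step_arm(increments="0.04 0.035 0.1 0 0 0; 0 0 0.1 0 0 0; 0 0 0 0 0 0; 0 0 0 0 0 0; 0 0 0 0 0 0; 0 0 0 0 0 0")

```text
t: 24.57
tool_pos: [0.4442, -0.316, 0.0823]
tool_rot: [-3.106, 0.473, -0.0]
contact_force: [-0.2, -0.2, -1.9]
opening: 0.0489
```

Run:
```python
from h import *
d=snap('wrist','w11')
crop(d,195,55,130,110,6,'pics/c19.png')
```

```text
(no output)
```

View pics/c19.png

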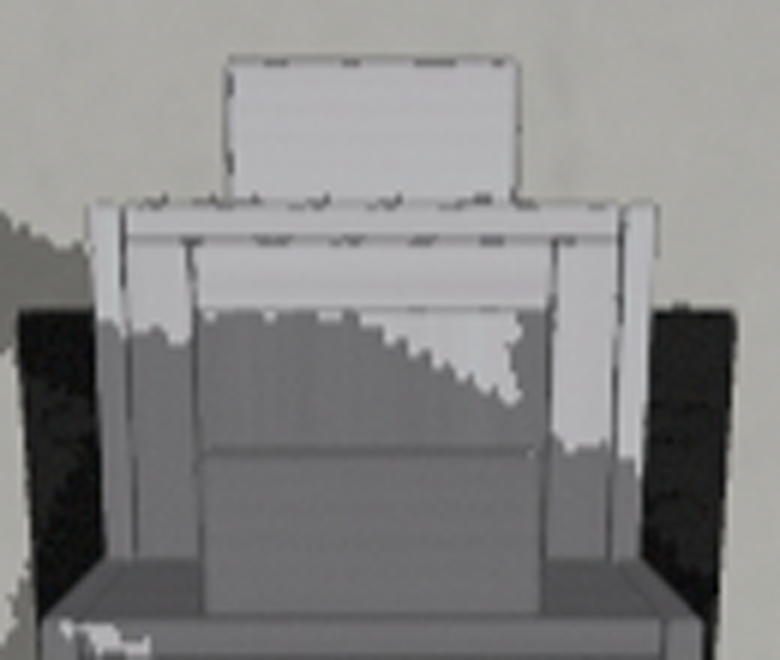

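Run:
```python
from h import *
rel(load('w11'),[(89,204),(657,204)],[(42,618),(702,618)],.0823-.0115+.03,6,(195,55))
```

```text
t1 -0.08082739361212112 -0.5180739397452977 held-t1 along -29.63454525299276 lat 0.18840900219267182
```

Emit:
step_arm(increments="0 0 0.08 0 0 0; 0 0 0 0 0 0; 0 0 0 0 0 0")

```text
t: 24.87
tool_pos: [0.4441, -0.3159, 0.0801]
tool_rot: [-3.106, 0.473, 0.0]
contact_force: [-0.0, -0.4, -1.5]
opening: 0.0488
```

Emit:
step_arm(increments="0 0 0.06 0 0 0; 0 0 0 0 0 0; 0 0 0 0 0 0")

```text
t: 25.12
tool_pos: [0.4443, -0.3162, 0.079]
tool_rot: [3.105, -0.473, 0.001]
contact_force: [0.1, -0.4, -0.6]
opening: 0.0491
```

Within 0.4 mm; continue to contact.

Emit:
step_arm(increments="0 0 0.04 0 0 0; 0 0 0 0 0 0; 0 0 0 0 0 0")

```text
t: 25.37
tool_pos: [0.4444, -0.3162, 0.0789]
tool_rot: [3.106, -0.472, 0.0]
contact_force: [-1.8, 1.8, 4.7]
opening: 0.049
```

Emit:
step_arm(increments="0 0 0.03 0 0 0; 0 0 0 0 0 0; 0 0 0 0 0 0")

```text
t: 25.62
tool_pos: [0.4444, -0.3162, 0.0789]
tool_rot: [3.106, -0.472, -0.0]
contact_force: [-3.9, 2.9, 9.6]
opening: 0.049
```

Contact made at the expected height (0.0789, no longer descending). Release.

Emit:
step_arm(increments="0 0 -0.04 0 0 0; 0 0 0 0 0 0; 0 0 0 0 0 0; 0 0 0 0 0 0; 0 0 0 0 0 0; 0 0 0 0 0 0", fingers=0.6)

```text
t: 26.12
tool_pos: [0.4441, -0.3158, 0.0778]
tool_rot: [-3.106, 0.472, 0.0]
contact_force: [-0.1, 0.5, -0.5]
opening: 0.068
```

Emit:
step_arm(increments="0 0 -0.3 0 0 0; 0 0 -0.7 0 0 0; 0 0 -1 0 0 0; 0 0 -1 0 0 0; 0 0 -1 0 0 0; 0 0 -1 0 0 0; 0 0 -1 0 0 0; 0 0 -0.8 0 0 0; 0 0 0 0 0 0; 0 0 0 0 0 0")

```text
t: 26.95
tool_pos: [0.4448, -0.3165, 0.2501]
tool_rot: [3.104, -0.472, 0.005]
contact_force: [0.1, 0.2, 0.0]
opening: 0.0684
```

Run:
```python
from h import *
d=snap('side','s12')
crop(d,255,200,120,120,5,'pics/c20.png')
d=snap('wrist','w12')
crop(d,205,100,105,145,4,'pics/c21.png')
```

```text
(no output)
```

View pics/c20.png

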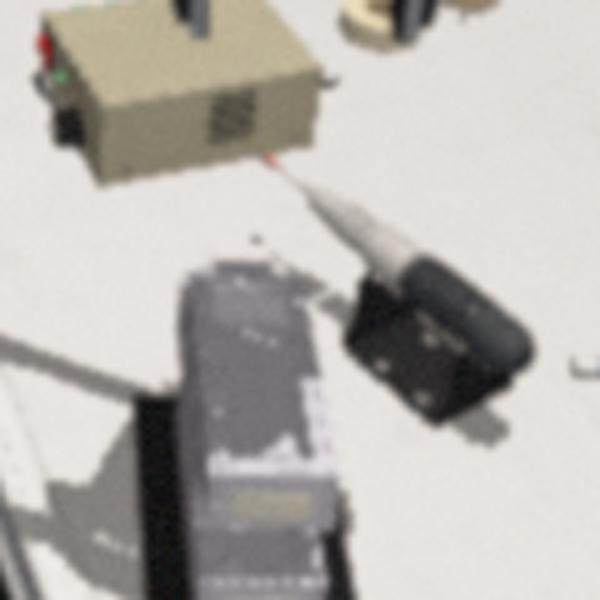

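View pics/w12.png

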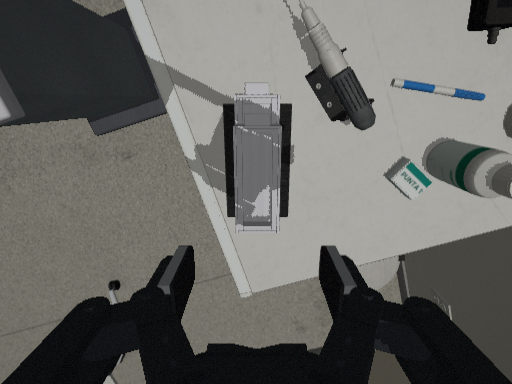

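View pics/c21.png

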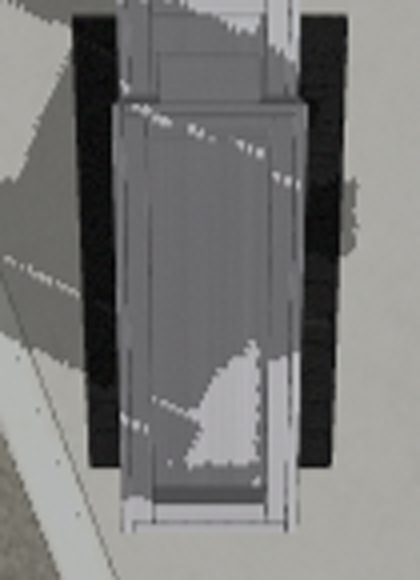

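Run:
```python
from h import *
w=load('w12')
a=np.radians(72.75);ex=np.array([np.cos(a),np.sin(a)]);ey=np.array([-ex[1],ex[0]])
def f(n,L,z,s=4,o=(205,100)):
    p=px2w(w,np.array(L)/s+o,z)[:,:2];m=p.mean(0);v=(p[0]+p[1]-p[2]-p[3])/2
    print(n,m.round(4),np.linalg.norm(p-np.roll(p,-1,0),axis=1).round(4),m@ex*1000,m@ey*1000,np.degrees(np.arctan2(v[1],v[0])))
f('top',[(112,101),(308,101),(298,532),(121,532)],.096)
f('mat',[(72,15),(349,15),(331,467),(89,467)],.005)
crop(w,215,75,90,70,8,'pics/c22.png')
```

```text
top [ 0.4448 -0.3168] [0.0495 0.1203 0.0507 0.1202] -170.640890688287 -518.7254718457983 72.69885646230394
mat [ 0.4455 -0.3164] [0.0895 0.1581 0.089  0.1581] -170.06557164226786 -519.3013175035826 72.70849035722432
```

View pics/c22.png

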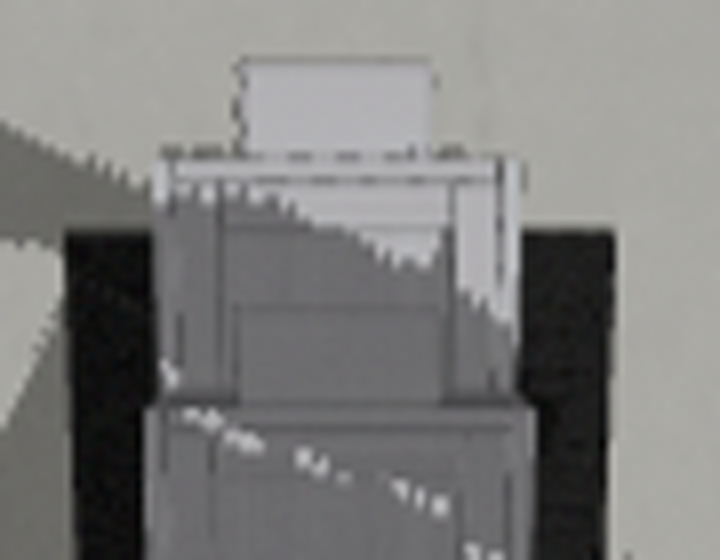

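Run:
```python
from h import *
rel(load('w12'),[(152,158),(523,158)],[(144,406),(535,406)],.096,8,(215,75))
from station import ctrl
print(ctrl.finish_job())
```

```text
t1 -0.08102560334498989 -0.5185719421741432 held-t1 along -29.984456210571082 lat -0.14416886084857225
the job is handed in; nothing more can be done
None
```

I stacked both long trays on the mat's tray as asked and handed the job in at about 27 s, well inside the 56 s limit. The gripper was open and 15 cm above the stack. I never touched the short tray.

| Last wrist-camera check | Asked | Measured |
|---|---|---|
| First tray, shift towards the bottom tray's tab end | 30 mm | about 30 mm lengthwise, under 1 mm sideways |
| Top tray, offset from the mat's centre | 0 mm | about 0.6 mm each way |
| Top tray relative to the first | 30 mm back | 30.0 mm back, 0.1 mm sideways |
| Top tray, direction | parallel to the mat | within 0.1° |

- **First tray after the second was laid:** its end read within about 0.5 mm of where it was before, so it did not move.
- **Levelness:** I did not measure it with a separate check. In the wrist view after the last release, the top tray's rim came out at the right length and width for its expected height. In the side view it looked level.
- **Where the checks disagreed:** the side camera placed the bottom tray 2–3 mm from the wrist camera's position, about what the 2 mm calibration allows. I used offsets within single wrist images instead. Just before the second tray was laid, the arm overshot sideways by about 2.5 mm, and I corrected it before releasing.
- **Forces:** the highest reading I saw at the end of a move was about 10–11 N, when the second tray was set down.

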